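# Finish packing the sample transport box

## Robot

A 7-joint arm with a two-finger parallel gripper is mounted at the origin on the work surface. World frame = base frame: x ahead of the robot, y to its left, z up, the work surface at z = 0. Lengths are in m, angles in rad, forces in N, time in s.
With the tool pointing down it reaches from about 0.425 to 0.925 m from the base axis. Payload 6.8 kg.
Tool frame: the origin (TCP) lies between the finger pads; the fingertips stand r.tcp_to_tips ahead of it and the grasp point (between the pads) lies 3 mm ahead of it (r.tcp_to_tips is the distance from the TCP to the fingertips, in m); z points along the fingers, y is the line along which they close (so a half turn about z gives the same grasp; the last joint's range is limited). The gripper opens to 85 mm and grips with 20 to 120 N. Pads are 22 mm wide; open, the fingers measure 114 mm over their backs; the gripper's body (76 mm by 85 mm) begins 54 mm behind the grasp point. The pads swing forward as they close: fully open they stand 13 mm farther back than shut.
Start: joints at [-1.408, 0.477, 0.022, 1.555, -0.011, 1.109, -0.083], TCP at [0.181, 0.65, 0.225] pointing down, gripper open.
Joint ranges: [-2.96, 2.96], [-0.34, 2.1], [-1.41, 1.46], [0.24, 2.44], [-1.37, 4.51], [0.17, 1.92], [-2.96, 2.96]. Speed limits (rad/s): [2.39, 2.39, 3.14, 3.14, 3.14, 3.14, 3.14].

## Interface

Orientations are given as a rotation vector (axis times angle).
In Python, from bench import r gives the robot as it stands. The module is installed in compiled form; this text tells all that it offers.
- The arm moves only by the tool step_arm, never from a script. Its argument "moves" is a list of rows, each an object of numbers: "rx", "ry", "rz": the turn, a rotation vector about the tool's x, y, z in degrees; "dx", "dy", "dz": the shift along the tool's x, y, z in mm; "gripper": the opening, from -1 (shut) to 1 (fully open). In form: [{"rx": .., "ry": .., "rz": .., "dx": .., "dy": .., "dz": .., "gripper": ..}, ...]. A call has 1 to 20 rows; each row shifts and turns the commanded pose from where the row before left it, along the tool's axes as they then stand; what a row does not reach is not made up. A row lasts 1/8 s, in which the tool goes at most 62.5 mm and 10.7 degrees, less where a joint would pass 70% of its speed; a pose out of reach is approached as far as the arm can. A call is refused whole if a number of a shift passes 62.5 or a number of a turn 10.7, either way. A call with a gripper value outside its range is refused whole. The fingers move at their own pace and stop on an object; "grip_force" is the grip in N (left out, the last holds). Time passes only in rows, so rows that do not move let the fingers close. It gives the time, the measured TCP pose, the force, the opening and the grip force at its end, in the units of the state.
- r.get_obs(): the state, without advancing time (a new reading comes with each control period).
- r.grab_frame(name): name is "scene" or "side" or "wrist"; returns the picture (384x512x3 uint8, blue, green, red); there is no depth.
- r.camera_info(name): a dict with "mtx" (3x3 intrinsics, pixels), "rvec" (rotation vector, rad) and "tvec" (3), from world to camera coordinates, as OpenCV has them. Camera axes: x right, y down, z forward; pixel columns grow to the right and rows downward; lengths in m; the calibration is good to about 2 mm. A picture is of the moment at which its call begins: read the wrist's pose just before it. camera_info takes no time and is no camera call; for the wrist camera it gives the pose at the moment of the call.
- r.hand_in(): hands the job in; it is judged then, once.
The state is a dict: "clock": time; "joints": joint angles; "qvel": joint speeds; "tau": joint torques, N m; "tcp_pos": TCP position; "orientation": TCP orientation; "contact_force": force on the tool from outside, world axes, zero at the start; "moment": the same for the moment, N m; "grip_width": finger opening in m; "gripper_force": force on a finger pad.
Only numpy, scipy, OpenCV 4.12 (cv2) and the standard library are available. Lean on these libraries where they do the work, as an engineer would, in place of code of your own. Each camera call takes 0.05 s, during which the arm holds its last target. There are 200 camera calls.

## Task

Finish packing the open grey transport box for dispatch: put the tall cardboard carton and the bottle from the leaning rest into it beside the tub, all three upright and fully down on the box's floor. Set them down rather than dropping them, and leave the other things on the bench where they are.

Things in the scene. Friction and masses are not known exactly. Their poses are not given: they have to be found in the camera images.
- case: Open grey box fixed to the bench, 140 (x) x 138 (y) x 70 mm high; walls and floor 5 mm: inside 130 (x) x 128 (y) mm. Origin: centre of its underside, on the bench, z up; inner floor at 5 mm, rim at 70 mm. A tub already stands in one of its two -y corners. Free are the other -y corner (for the bottle; a thin grey pad marks it) and the whole +y half (for the carton, lengthwise along x).
- tub_center (a point): Centre of the closed round plastic tub that is already in the box: 58 mm across, 70 mm high, loose, 0.13 to 0.25 kg, z is its axis. It stands about 34 mm to the +x or to the -x side of the box's middle and 33 mm to the -y side. It stays in the box.
- bottle_center (a point): Centre of the bottle to pack: straight round amber bottle with an equally wide black cap, 60 mm across over its whole 125 mm height (this point is 62.5 mm from either end), z is its axis, towards the cap; 0.21 to 0.42 kg; held loosely it can swing between the fingers. At the start it leans in its rest, its cap reaching 157 mm above the bench: carry things over it higher than that.
- rest: Fixed sheet-metal rest in which the bottle leans 0.60 rad (34 degrees) from vertical, cap to the rest's -x (robot side). Origin on the bench, z up; the centre of the bottle's underside is 45 mm along x and 36 mm along z from it. A back plate below the bottle and low cheeks at its sides (to 40 mm up the bottle, 76 mm over both) leave its upper 50 mm free; it lifts out along its own axis.
- carton_center (a point): Centre of the carton to pack: plain rigid cardboard, 118 (x) x 52 (y) x 120 mm high (z, up), standing loose on the bench; 0.20 to 0.39 kg. Grip it across the 52 mm. Carton and bottle stand well above rim and tub, but side by side in the box they leave no finger room between them: easiest is carton first, then the bottle gripped along the box's x.
- beaker: Bystander: open glass beaker, 64 mm across, 72 mm high. Origin near its underside.
- small_bottle: Bystander: small amber jar, 44 mm across, 75 mm high (not to be packed). Origin near its underside.
- mouse: Bystander: black computer mouse, 100 x 58 x 32 mm. Origin near its underside.
- spanner: Bystander: steel spanner, 150 mm long, lying flat. Origin near its underside.
- column: Bystander: steel chromatography column with square end fittings, 155 mm long, 22 mm thick, lying. Origin near its underside.

How it is judged:
By the outcome, as a careful person would: the job done as asked, in the order asked, and still so for the second after the job is handed in, with the robot touching nothing.
It also fails if it takes over 64 s, if anything falls off the work surface, if the arm or the gripper's body presses on something with over 40 N, if the wrist force passes 120 N, or if a joint passes its speed limit or range.

## Working session

There is one attempt and no reset: what is moved stays moved. The work goes in short steps, Python scripts to look and compute and a tool call to move; the robot and the scene stay as the last step left them, time stands still between calls to the robot, and variables do not carry over. Pictures are saved under pics/ and viewed, at most 10 in all, crops included, and the job is handed in when it is done.

Besides the shell and the picture viewer there is one more tool, called as name(argument=value, ...), one argument or row to a line, values as JSON. step_arm: Moves the arm, as the interface text tells. Its arguments: {"type":"object","properties":{"moves":{"type":"array","items":{"type":"object","properties":{"rx":{"type":"number"},"ry":{"type":"number"},"rz":{"type":"number"},"dx":{"type":"number"},"dy":{"type":"number"},"dz":{"type":"number"},"gripper":{"type":"number"}}}},"grip_force":{"type":"number"}},"required":["moves"]}

```bash
mkdir -p pics; python3 - <<'E'
from bench import r
import cv2,numpy as np
o=r.get_obs();print(o,r.tcp_to_tips)
for n in("scene","side","wrist"):
    c=r.camera_info(n);R=cv2.Rodrigues(np.array(c["rvec"],float))[0];print(n,np.round(c["mtx"],1).tolist(),np.round(-R.T@np.array(c["tvec"]).ravel(),3),np.round(R,2).tolist())
    cv2.imwrite(f"pics/{n}0.png",r.grab_frame(n))
E
```

```text
{'clock': 0.0, 'joints': array([-1.40809879,  0.47784001,  0.02238378,  1.55647467, -0.01150371,
        1.10927799, -0.08311212]), 'qvel': array([ 6.67694340e-07, -9.28294775e-04,  7.17568528e-04,  2.38308011e-04,
        1.32786769e-04,  1.27272586e-03,  9.50075242e-04]), 'tau': array([ 5.04474392e-04, -5.96449149e+01,  1.60835255e+00, -2.81198180e+01,
        1.25821255e-02,  9.51063121e-03,  1.32528578e-05]), 'tcp_pos': array([0.18044055, 0.64980073, 0.22369001]), 'orientation': array([-4.24105277e-01, -3.11273675e+00,  2.93543177e-03]), 'contact_force': array([ 0.35582132, -0.7880652 ,  0.65739198]), 'moment': array([ 0.02680244, -0.01498488, -0.01798363]), 'gripper_force': 0.0, 'grip_width': 0.08541213115513582} 0.022
scene [[479.6, 0.0, 260.4], [0.0, 479.6, 192.4], [0.0, 0.0, 1.0]] [1.161 0.657 1.337] [[-0.78, 0.63, 0.01], [0.51, 0.65, -0.56], [-0.36, -0.43, -0.83]]
side [[359.5, 0.0, 252.8], [0.0, 359.5, 194.3], [0.0, 0.0, 1.0]] [0.583 0.853 0.568] [[-1.0, -0.02, 0.02], [-0.03, 0.5, -0.86], [0.0, -0.86, -0.5]]
wrist [[296.0, 0.0, 257.0], [0.0, 296.0, 198.4], [0.0, 0.0, 1.0]] [0.103 0.671 0.372] [[0.27, 0.96, -0.0], [0.92, -0.26, 0.3], [0.29, -0.08, -0.95]]
```

View pics/scene0.png

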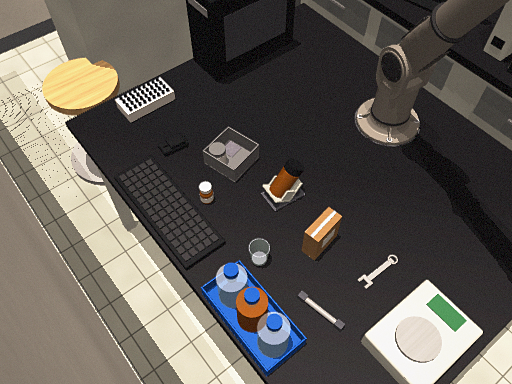

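View pics/side0.png

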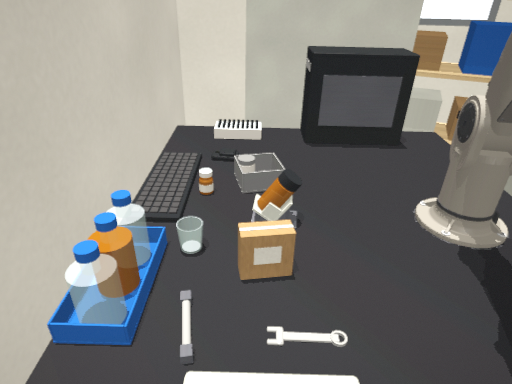

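The scene view shows the box around (231,153), the leaning bottle (286,180), and the carton (322,233). In the side view they're at (259,172), (275,195) and (266,250). Next step is zoomed crops with coarse ray casts.

```bash
cat > h.py <<'E'
from bench import r
import cv2,numpy as np
from scipy.spatial.transform import Rotation as Ro
def ray(c,uv):
    R=cv2.Rodrigues(np.array(c["rvec"],float))[0];C=-R.T@np.array(c["tvec"],float).ravel()
    d=np.linalg.inv(c["mtx"])@np.array([uv[0],uv[1],1.]);return C,R.T@d
def plane(c,uv,z):
    C,d=ray(c,uv);return C+d*(z-C[2])/d[2]
def proj(c,p):
    return cv2.projectPoints(np.array(p,float).reshape(-1,3),np.array(c["rvec"],float),np.array(c["tvec"],float),np.array(c["mtx"]),None)[0].reshape(-1,2)
E
python3 - <<'E'
from h import *
s=cv2.imread("pics/scene0.png");d=cv2.imread("pics/side0.png")
def crop(im,x0,y0,w,h,k):
    z=cv2.resize(im[y0:y0+h,x0:x0+w],None,fx=k,fy=k,interpolation=cv2.INTER_CUBIC)
    z=cv2.convertScaleAbs(z,alpha=1.3,beta=10)
    for x in range(-(-x0//10)*10,x0+w,10):
        cv2.line(z,((x-x0)*k,0),((x-x0)*k,6 if x%50 else 14),(0,255,0),1)
    for y in range(-(-y0//10)*10,y0+h,10):
        cv2.line(z,(0,(y-y0)*k),(6 if y%50 else 14,(y-y0)*k),(0,255,0),1)
    return z
a=crop(s,195,120,150,145,4);
cv2.imwrite("pics/c1.png",crop(s,195,120,155,145,4)); cv2.imwrite("pics/c2.png",crop(d,225,145,85,140,4))
a=cv2.imread("pics/c1.png")
b=crop(d,228,145,80,140,2);b=cv2.copyMakeBorder(b,0,a.shape[0]-b.shape[0],0,0,cv2.BORDER_CONSTANT)
cv2.imwrite("pics/c.png",np.hstack([a,b]))
for n,im in(("scene",s),("side",d)):
    c=r.camera_info(n)
    hsv=cv2.cvtColor(im,cv2.COLOR_BGR2HSV)
    m=cv2.inRange(hsv,(5,90,60),(20,255,255))
    k,l,st,ce=cv2.connectedComponentsWithStats(m)
    for i in range(1,k):
        if st[i,4]>80: print(n,st[i],ce[i].round(1),plane(c,ce[i],.06).round(3))
E
```

```text
scene [ 48  60  68  33 225] [89.7 72. ] [ 0.765 -0.859  0.06 ]
scene [ 46  74  74  42 547] [ 85.7 100.2] [ 0.849 -0.731  0.06 ]
scene [269 166  30  32 464] [282. 183.] [0.524 0.005 0.06 ]
scene [ 301  206   41   55 1005] [320.  233.5] [0.556 0.221 0.06 ]
scene [236 287  32  45 837] [250.4 310.2] [0.872 0.278 0.06 ]
side [ 413   31   77   51 1461] [436.   55.8] [-1.002 -2.549  0.06 ]
side [436  96  32  45 484] [451.3 119.1] [-0.307 -0.747  0.06 ]
side [199 177  14   8  95] [205.4 180.7] [ 0.728 -0.093  0.06 ]
side [258 177  36  33 576] [274.4 194.8] [ 0.525 -0.02   0.06 ]
side [ 238  219   58   61 2411] [265.1 249.7] [0.554 0.224 0.06 ]
side [  88  226   52   71 2030] [118.3 260.5] [0.865 0.273 0.06 ]
```

View pics/c.png

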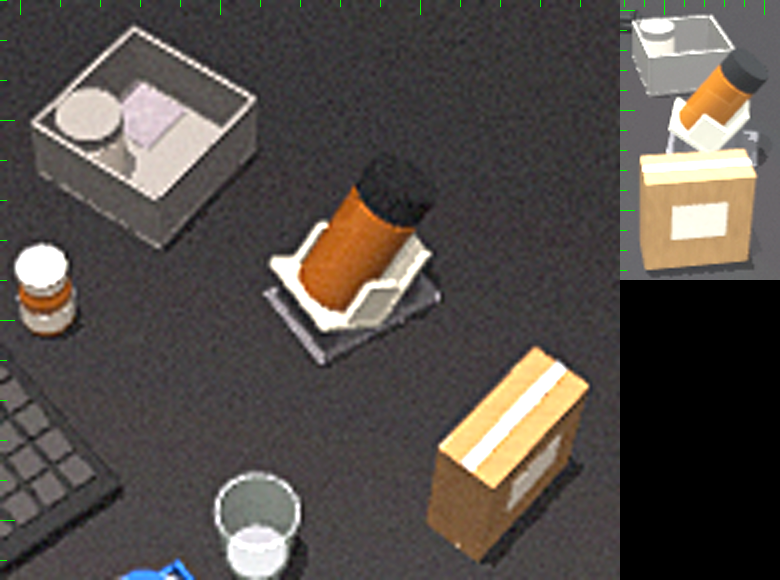

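The crop shows clear box rim corners, the tub at the box's left, the pad at the top, and the carton's top corners. Casting rays for these now.

```bash
python3 - <<'E'
from h import *
c=r.camera_info("scene")
def P(l,z):return np.array([plane(c,(195+x/4-.4,120+y/4-.4),z) for x,y in l])
def rep(n,p):
    e=np.diff(np.vstack([p,p[:1]]),axis=0);print(n,p.mean(0).round(4),np.linalg.norm(e,axis=1).round(3),np.degrees(np.arctan2(e[:,1],e[:,0])).round(1))
rep("box",P([(35,123),(133,28),(256,98),(157,196)],.07))
rep("cart",P([(536,348),(588,386),(492,487),(442,445)],.12))
print("tub",P([(90,115)],.07),"pad",P([(155,112)],.005))
# rest base plate corners on bench: front-left, bottom, right
print(P([(265,293),(323,362),(440,297)],0).round(3))
# bottle orange: axis by principal direction in the 2 views -> plane intersection
N=[];Cs=[]
for n in("scene","side"):
    im=cv2.imread(f"pics/{n}0.png");cc=r.camera_info(n)
    m=cv2.inRange(cv2.cvtColor(im,cv2.COLOR_BGR2HSV),(5,90,60),(20,255,255))
    box=(slice(160,200),slice(265,302)) if n=="scene" else (slice(172,215),slice(255,298))
    z=np.zeros_like(m);z[box]=m[box]
    ys,xs=np.nonzero(z);q=np.c_[xs,ys].astype(float)
    vx,vy,x0,y0=cv2.fitLine(q.astype(np.float32),cv2.DIST_L2,0,.01,.01).ravel()
    C,d1=ray(cc,(x0,y0));_,d2=ray(cc,(x0+10*vx,y0+10*vy));nn=np.cross(d1,d2);N.append(nn/np.linalg.norm(nn));Cs.append(C);print(n,x0,y0,vx,vy)
a=np.cross(*N);a/=np.linalg.norm(a);a*=np.sign(a[2])
p=np.linalg.solve(np.array([N[0],N[1],[0,0,1]]),[N[0]@Cs[0],N[1]@Cs[1],.08])
print("axis",a,"tilt",np.degrees(np.arccos(a[2])),"point z=.08",p)
E
```

```text
box [ 0.5683 -0.2133  0.07  ] [0.134 0.134 0.134 0.131] [-165.   105.    13.5  -74.9]
cart [0.5536 0.2227 0.12  ] [0.049 0.115 0.048 0.113] [  98.4    9.   -84.2 -170.7]
tub [[ 0.60861078 -0.23804992  0.07      ]] pad [[ 0.5326483  -0.25064536  0.005     ]]
[[ 0.577 -0.039  0.   ]
 [ 0.583  0.044  0.   ]
 [ 0.464  0.056  0.   ]]
scene 282.0086 182.97629 0.62233824 -0.78274846
side 274.43924 194.77605 0.8751837 -0.48379076
axis [-0.83878812 -0.06716192  0.5402997 ] tilt 57.295956828981055 point z=.08 [0.52459023 0.01188701 0.08      ]
```

step_arm(
  moves=[
    {"rz":-8},
    {"rz":-8},
    {"rz":-7.5},
    {"dx":-13,"dy":-20},
    {"dx":-26,"dy":-39.5},
    {"dx":-26,"dy":-39.5},
    {"dx":-26,"dy":-39.5},
    {"dx":-26,"dy":-39.5},
    {"dx":-26,"dy":-39.5},
    {"dx":-26,"dy":-39.5},
    {"dx":-26,"dy":-39.5},
    {"dx":-26,"dy":-39.5},
    {"dx":-26,"dy":-39.5},
    {"dx":-26,"dy":-39.5},
    {"dx":-26,"dy":-39.5},
    {"dx":-13,"dy":-20},
    {"dx":0},
    {"dx":0},
  ],
)

```text
invalid input at $.moves[0]: expected keys rx, ry, rz, dx, dy, dz, gripper
```

```bash
cat >> h.py <<'E'
def st():
    o=r.get_obs();M=Ro.from_rotvec(o["orientation"]).as_matrix()
    print("t",round(o["clock"],2),"tcp",o["tcp_pos"].round(4),"y-az",np.degrees(np.arctan2(M[1,1],M[0,1])).round(2),"z",M[:,2].round(3),"w",round(o["grip_width"],4),"F",o["contact_force"].round(1),"gf",round(o["gripper_force"],1),"q",o["joints"].round(2))
    return o,M
def go(p,M,pos):
    print("move mm tool:",(M.T@(np.array(p)-pos)*1000).round(1))
def rect(c,m,z,x0=0):
    k,l,s,ce=cv2.connectedComponentsWithStats(m)
    i=1+np.argmax(s[1:,4]);cn=max(cv2.findContours((l==i).astype(np.uint8),0,1)[0],key=cv2.contourArea).reshape(-1,2)
    w=np.array([plane(c,u,z)[:2] for u in cn],np.float32);return cv2.minAreaRect(w),s[i]
E
python3 - <<'E'
from h import *
o,M=st()
c=r.camera_info("wrist");im=r.grab_frame("wrist");cv2.imwrite("pics/w1.png",im)
p=proj(c,[[.5536,.2227,.12]]);print(p)
E
```

```text
t 0.15 tcp [0.1804 0.6499 0.2239] y-az 74.48 z [-0.    -0.001 -1.   ] w 0.0854 F [-0.3  0.   0.6] gf 0.0 q [-1.41  0.48  0.02  1.56 -0.01  1.11 -0.08]
[[ 32.37658347 524.51271887]]
```

View pics/w1.png

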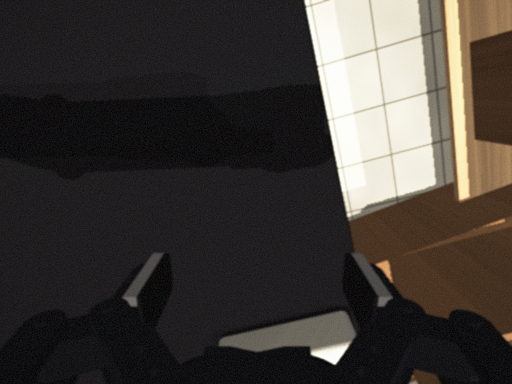

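The refused call needed every key in each row. This wrist picture shows only bench, with the fingers at the bottom (rows 255–380).

step_arm(
  moves=[
    {"rx":0,"ry":0,"rz":-8,"dx":0,"dy":0,"dz":0,"gripper":1},
    {"rx":0,"ry":0,"rz":-8,"dx":0,"dy":0,"dz":0,"gripper":1},
    {"rx":0,"ry":0,"rz":-7.5,"dx":0,"dy":0,"dz":0,"gripper":1},
    {"rx":0,"ry":0,"rz":0,"dx":-13,"dy":-20,"dz":0,"gripper":1},
    {"rx":0,"ry":0,"rz":0,"dx":-26,"dy":-39.5,"dz":0,"gripper":1},
    {"rx":0,"ry":0,"rz":0,"dx":-26,"dy":-39.5,"dz":0,"gripper":1},
    {"rx":0,"ry":0,"rz":0,"dx":-26,"dy":-39.5,"dz":0,"gripper":1},
    {"rx":0,"ry":0,"rz":0,"dx":-26,"dy":-39.5,"dz":0,"gripper":1},
    {"rx":0,"ry":0,"rz":0,"dx":-26,"dy":-39.5,"dz":0,"gripper":1},
    {"rx":0,"ry":0,"rz":0,"dx":-26,"dy":-39.5,"dz":0,"gripper":1},
    {"rx":0,"ry":0,"rz":0,"dx":-26,"dy":-39.5,"dz":0,"gripper":1},
    {"rx":0,"ry":0,"rz":0,"dx":-26,"dy":-39.5,"dz":0,"gripper":1},
    {"rx":0,"ry":0,"rz":0,"dx":-26,"dy":-39.5,"dz":0,"gripper":1},
    {"rx":0,"ry":0,"rz":0,"dx":-26,"dy":-39.5,"dz":0,"gripper":1},
    {"rx":0,"ry":0,"rz":0,"dx":-26,"dy":-39.5,"dz":0,"gripper":1},
    {"rx":0,"ry":0,"rz":0,"dx":-13,"dy":-20,"dz":0,"gripper":1},
    {"rx":0,"ry":0,"rz":0,"dx":0,"dy":0,"dz":0,"gripper":1},
    {"rx":0,"ry":0,"rz":0,"dx":0,"dy":0,"dz":0,"gripper":1},
  ],
)

```text
clock: 2.45
tcp_pos: [0.5546, 0.224, 0.2246]
orientation: [0.217, -3.133, -0.001]
contact_force: [-0.7, -0.4, 0.8]
grip_width: 0.0852
gripper_force: 0.0
```

```bash
python3 - <<'E'
from h import *
o,M=st()
c=r.camera_info("wrist");im=r.grab_frame("wrist");cv2.imwrite("pics/w2.png",im)
print(proj(c,[[.5536,.2227,.12]]))
m=cv2.inRange(cv2.cvtColor(im,cv2.COLOR_BGR2HSV),(5,40,60),(28,255,255))
print(rect(c,m,.12))
E
```

```text
t 2.45 tcp [0.5546 0.224  0.2246] y-az 97.93 z [-0.001  0.    -1.   ] w 0.0852 F [-0.7 -0.4  0.8] gf 0.0 q [-0.59  0.35  0.13  1.75 -0.05  1.04  1.27]
[[255.00273247 196.49131314]]
(((0.5495222210884094, 0.22096456587314606), (0.12490752339363098, 0.05397814139723778), 9.444258689880371), array([ 221,  119,   64,  137, 6575], dtype=int32))
```

View pics/w2.png

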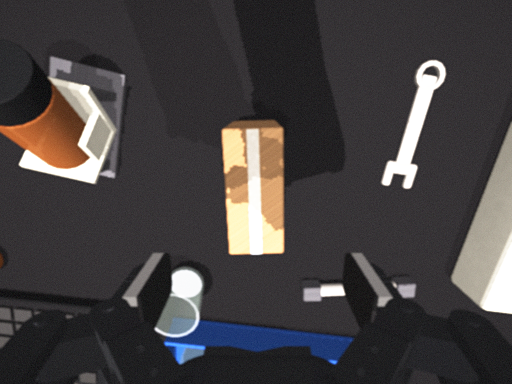

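The wrist view shows the carton top face with corners near (223,129), (283,128), (284,253) and (230,254). The bottle is at left, the beaker lower left.

```bash
python3 - <<'E'
from h import *
o,M=st();c=r.camera_info("wrist")
P=np.array([plane(c,u,.12) for u in[(223,129),(283,128),(284.5,253.5),(229.5,254.5)]])
e=np.roll(P,-1,0)-P;print(P.round(4).tolist(),np.linalg.norm(e,axis=1),np.degrees(np.arctan2(e[:,1],e[:,0])))
t=P.mean(0);t[2]=.1;go(t,M,o["tcp_pos"]);print("beaker",plane(c,(176,315),.072),"cap",plane(c,(10,85),.15))
E
```

```text
t 2.5 tcp [0.5544 0.2247 0.2246] y-az 98.02 z [-0.001  0.    -1.   ] w 0.085 F [ 0.6 -0.1  0.1] gf 0.0 q [-0.59  0.35  0.13  1.75 -0.05  1.04  1.27]
[[0.4987, 0.1889, 0.12], [0.491, 0.2383, 0.12], [0.606, 0.259, 0.12], [0.6143, 0.2071, 0.12]] [0.05007127 0.11683863 0.05248556 0.11701101] [  98.87340053   10.16948295  -80.90603429 -171.01452976]
move mm tool: [  2.   -1.1 124.6]
beaker [0.7315915  0.15025877 0.072     ] cap [0.48650847 0.04009954 0.15      ]
```

step_arm(
  grip_force=60,
  moves=[
    {"rx":0,"ry":0,"rz":-1.3,"dx":2,"dy":-1,"dz":20,"gripper":1},
    {"rx":0,"ry":0,"rz":0,"dx":0,"dy":0,"dz":30,"gripper":1},
    {"rx":0,"ry":0,"rz":0,"dx":0,"dy":0,"dz":30,"gripper":1},
    {"rx":0,"ry":0,"rz":0,"dx":0,"dy":0,"dz":25,"gripper":1},
    {"rx":0,"ry":0,"rz":0,"dx":0,"dy":0,"dz":15,"gripper":1},
    {"rx":0,"ry":0,"rz":0,"dx":0,"dy":0,"dz":5,"gripper":1},
    {"rx":0,"ry":0,"rz":0,"dx":0,"dy":0,"dz":0,"gripper":1},
    {"rx":0,"ry":0,"rz":0,"dx":0,"dy":0,"dz":0,"gripper":-1},
    {"rx":0,"ry":0,"rz":0,"dx":0,"dy":0,"dz":0,"gripper":-1},
    {"rx":0,"ry":0,"rz":0,"dx":0,"dy":0,"dz":0,"gripper":-1},
    {"rx":0,"ry":0,"rz":0,"dx":0,"dy":0,"dz":0,"gripper":-1},
    {"rx":0,"ry":0,"rz":0,"dx":0,"dy":0,"dz":0,"gripper":-1},
    {"rx":0,"ry":0,"rz":0,"dx":0,"dy":0,"dz":0,"gripper":-1},
  ],
)

```text
clock: 4.12
tcp_pos: [0.5542, 0.2225, 0.1009]
orientation: [-0.254, 3.13, 0.001]
contact_force: [-1.7, -2.0, 5.5]
grip_width: 0.0504
gripper_force: 62.5
```

step_arm(
  moves=[
    {"rx":0,"ry":0,"rz":0,"dx":0,"dy":0,"dz":-8,"gripper":-1},
    {"rx":0,"ry":0,"rz":0,"dx":0,"dy":0,"dz":-25,"gripper":-1},
    {"rx":0,"ry":0,"rz":0,"dx":0,"dy":0,"dz":-35,"gripper":-1},
    {"rx":0,"ry":0,"rz":0,"dx":0,"dy":0,"dz":-40,"gripper":-1},
    {"rx":0,"ry":0,"rz":0,"dx":0,"dy":0,"dz":-40,"gripper":-1},
    {"rx":0,"ry":0,"rz":-2.5,"dx":0,"dy":0,"dz":-30,"gripper":-1},
    {"rx":0,"ry":0,"rz":-3,"dx":0,"dy":0,"dz":-12,"gripper":-1},
    {"rx":0,"ry":0,"rz":0,"dx":3,"dy":-14,"dz":0,"gripper":-1},
    {"rx":0,"ry":0,"rz":0,"dx":6,"dy":-27.5,"dz":0,"gripper":-1},
    {"rx":0,"ry":0,"rz":0,"dx":6,"dy":-27.5,"dz":0,"gripper":-1},
    {"rx":0,"ry":0,"rz":0,"dx":6,"dy":-27.5,"dz":0,"gripper":-1},
    {"rx":0,"ry":0,"rz":0,"dx":6,"dy":-27.5,"dz":0,"gripper":-1},
    {"rx":0,"ry":0,"rz":0,"dx":6,"dy":-27.5,"dz":0,"gripper":-1},
    {"rx":0,"ry":0,"rz":0,"dx":6,"dy":-27.5,"dz":0,"gripper":-1},
    {"rx":0,"ry":0,"rz":0,"dx":6,"dy":-27.5,"dz":0,"gripper":-1},
    {"rx":0,"ry":0,"rz":0,"dx":6,"dy":-27.5,"dz":0,"gripper":-1},
    {"rx":0,"ry":0,"rz":0,"dx":3,"dy":-14,"dz":0,"gripper":-1},
    {"rx":0,"ry":0,"rz":0,"dx":0,"dy":0,"dz":0,"gripper":-1},
    {"rx":0,"ry":0,"rz":0,"dx":0,"dy":0,"dz":0,"gripper":-1},
  ],
)

```text
clock: 6.5
tcp_pos: [0.5645, -0.0296, 0.2894]
orientation: [0.406, -3.115, -0.001]
contact_force: [-0.4, 0.6, -3.0]
grip_width: 0.0502
gripper_force: 63.1
```

```bash
python3 - <<'E'
from h import *
o,M=st()
c=r.camera_info("wrist");im=r.grab_frame("wrist");cv2.imwrite("pics/w3r.png",im);np.save("c3.npy",c,allow_pickle=True)
# corners predicted from coarse estimate
a=np.radians(14.8);B=np.array([[np.cos(a),-np.sin(a)],[np.sin(a),np.cos(a)]])
cor=[np.r_[B@v+[.5683,-.2133],.07] for v in np.array([[-70,-69],[70,-69],[70,69],[-70,69]])/1000]
print(proj(c,cor).round(1).tolist())
z=cv2.resize(im[60:340,0:380],None,fx=2.1,fy=2.1,interpolation=cv2.INTER_CUBIC);cv2.imwrite("pics/w3.png",cv2.convertScaleAbs(z,alpha=1.4,beta=15))
E
```

```text
t 6.5 tcp [ 0.5645 -0.0296  0.2894] y-az 104.86 z [-0.001  0.001 -1.   ] w 0.0502 F [-0.4  0.6 -3. ] gf 63.1 q [-0.26  0.24  0.25  1.76 -0.06  1.15  1.84]
[[40.6, 73.6], [64.7, 190.7], [171.5, 190.7], [160.8, 73.6]]
```

View pics/w3.png

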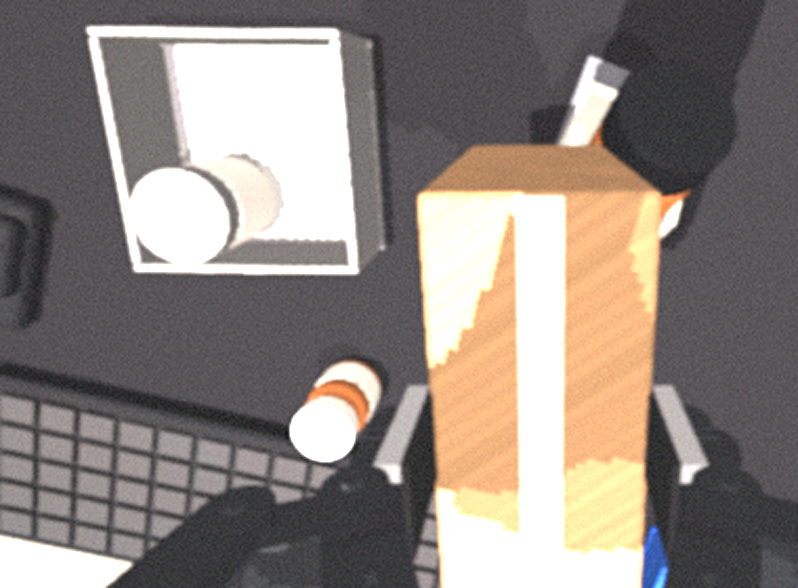

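The rim's outer corners are at crop (88,27), (342,30), (358,273) and (133,271), with the tub at lower left. The carton's near top edge is at crop (418–660,192).

```bash
python3 - <<'E'
from h import *
o,M=st();c=np.load("c3.npy",allow_pickle=True).item()
f=lambda x,y,z:plane(c,(x/2.1-.25,60+y/2.1-.25),z)
P=np.array([f(*u,.07) for u in[(88,27),(342,30),(358,273),(133,271)]])
e=np.roll(P,-1,0)-P;print(P.mean(0),np.linalg.norm(e,axis=1),np.degrees(np.arctan2(e[:,1],e[:,0])))
print("tub",f(180,216,.075))
k=np.array([f(418,193,.3085),f(659,193,.3085)]);print("carton edge in tool",[(M.T@(q-o["tcp_pos"])*1000).round(1) for q in k])
E
```

```text
t 6.55 tcp [ 0.5646 -0.0294  0.2894] y-az 104.89 z [-0.     0.001 -1.   ] w 0.0504 F [-0.3  0.2 -2.3] gf 63.1 q [-0.26  0.24  0.25  1.76 -0.06  1.15  1.84]
[ 0.56721585 -0.21349102  0.07      ] [0.13865838 0.13837555 0.13805276 0.13856074] [ 104.16325923   13.31784694  -75.75672083 -166.4305192 ]
tub [ 0.60797391 -0.23672684  0.075     ]
carton edge in tool [array([ 60.2, -24.6, -19.1]), array([ 60.1,  25.4, -19. ])]
```

step_arm(
  moves=[
    {"rx":0,"ry":0,"rz":0.9,"dx":0,"dy":0,"dz":0,"gripper":-1},
    {"rx":0,"ry":0,"rz":0,"dx":4,"dy":-14,"dz":0,"gripper":-1},
    {"rx":0,"ry":0,"rz":0,"dx":8,"dy":-29,"dz":0,"gripper":-1},
    {"rx":0,"ry":0,"rz":0,"dx":8,"dy":-30,"dz":0,"gripper":-1},
    {"rx":0,"ry":0,"rz":0,"dx":8,"dy":-30,"dz":0,"gripper":-1},
    {"rx":0,"ry":0,"rz":0,"dx":8,"dy":-29,"dz":0,"gripper":-1},
    {"rx":0,"ry":0,"rz":0,"dx":5,"dy":-14.4,"dz":0,"gripper":-1},
    {"rx":0,"ry":0,"rz":0,"dx":0,"dy":0,"dz":20,"gripper":-1},
    {"rx":0,"ry":0,"rz":0,"dx":0,"dy":0,"dz":35,"gripper":-1},
    {"rx":0,"ry":0,"rz":0,"dx":0,"dy":0,"dz":35,"gripper":-1},
    {"rx":0,"ry":0,"rz":0,"dx":0,"dy":0,"dz":16,"gripper":-1},
    {"rx":0,"ry":0,"rz":0,"dx":0,"dy":0,"dz":0,"gripper":-1},
  ],
)

```text
clock: 8.05
tcp_pos: [0.5595, -0.1826, 0.183]
orientation: [0.38, -3.117, -0.001]
contact_force: [-0.9, 0.4, -2.9]
grip_width: 0.0503
gripper_force: 63.1
```

```bash
python3 - <<'E'
from h import *
o,M=st();go([.5603,-.1815,.107],M,o["tcp_pos"])
E
```

```text
t 8.05 tcp [ 0.5595 -0.1826  0.183 ] y-az 103.9 z [-0.002  0.    -1.   ] w 0.0503 F [-0.9  0.4 -2.9] gf 63.1 q [-0.03  0.39  0.31  1.83 -0.14  0.95  2.15]
move mm tool: [-1.1  0.9 76. ]
```

step_arm(
  moves=[
    {"rx":0,"ry":0,"rz":0,"dx":-1,"dy":1,"dz":8,"gripper":-1},
    {"rx":0,"ry":0,"rz":0,"dx":0,"dy":0,"dz":16,"gripper":-1},
    {"rx":0,"ry":0,"rz":0,"dx":0,"dy":0,"dz":18,"gripper":-1},
    {"rx":0,"ry":0,"rz":0,"dx":0,"dy":0,"dz":15,"gripper":-1},
    {"rx":0,"ry":0,"rz":0,"dx":0,"dy":0,"dz":10,"gripper":-1},
    {"rx":0,"ry":0,"rz":0,"dx":0,"dy":0,"dz":5,"gripper":-1},
    {"rx":0,"ry":0,"rz":0,"dx":0,"dy":0,"dz":2,"gripper":-1},
    {"rx":0,"ry":0,"rz":0,"dx":0,"dy":0,"dz":0,"gripper":-1},
  ],
)

```text
clock: 9.05
tcp_pos: [0.561, -0.1818, 0.11]
orientation: [-0.38, 3.118, -0.0]
contact_force: [0.4, 0.3, -3.0]
grip_width: 0.0502
gripper_force: 63.2
```

step_arm(
  moves=[
    {"rx":0,"ry":0,"rz":0,"dx":0,"dy":0,"dz":1.5,"gripper":-1},
    {"rx":0,"ry":0,"rz":0,"dx":0,"dy":0,"dz":1.5,"gripper":-1},
    {"rx":0,"ry":0,"rz":0,"dx":0,"dy":0,"dz":1,"gripper":-1},
    {"rx":0,"ry":0,"rz":0,"dx":0,"dy":0,"dz":0,"gripper":-1},
  ],
)

```text
clock: 9.55
tcp_pos: [0.5607, -0.1818, 0.1059]
orientation: [-0.38, 3.118, 0.0]
contact_force: [-0.1, -0.9, 0.6]
grip_width: 0.0501
gripper_force: 63.5
```

step_arm(
  moves=[
    {"rx":0,"ry":0,"rz":0,"dx":0,"dy":0,"dz":0.5,"gripper":-1},
    {"rx":0,"ry":0,"rz":0,"dx":0,"dy":0,"dz":0,"gripper":-1},
    {"rx":0,"ry":0,"rz":0,"dx":0,"dy":0,"dz":0,"gripper":1},
    {"rx":0,"ry":0,"rz":0,"dx":0,"dy":0,"dz":0,"gripper":1},
    {"rx":0,"ry":0,"rz":0,"dx":0,"dy":0,"dz":0,"gripper":1},
    {"rx":0,"ry":0,"rz":0,"dx":0,"dy":0,"dz":0,"gripper":1},
  ],
)

```text
clock: 10.3
tcp_pos: [0.5608, -0.1817, 0.1051]
orientation: [-0.38, 3.119, -0.0]
contact_force: [0.3, -0.0, 0.5]
grip_width: 0.0851
gripper_force: 0.0
```

```bash
python3 - <<'E'
from h import *
st()
E
```

```text
t 10.3 tcp [ 0.5608 -0.1817  0.1051] y-az 103.89 z [ 0. -0. -1.] w 0.0851 F [ 0.3 -0.   0.5] gf 0.0 q [-0.01  0.49  0.28  1.88 -0.18  0.79  2.18]
```

step_arm(
  moves=[
    {"rx":0,"ry":0,"rz":0,"dx":0,"dy":0,"dz":-10,"gripper":1},
    {"rx":0,"ry":0,"rz":0,"dx":0,"dy":0,"dz":-30,"gripper":1},
    {"rx":0,"ry":0,"rz":0,"dx":0,"dy":0,"dz":-45,"gripper":1},
    {"rx":0,"ry":0,"rz":0,"dx":0,"dy":0,"dz":-50,"gripper":1},
    {"rx":0,"ry":0,"rz":0,"dx":0,"dy":0,"dz":-40,"gripper":1},
    {"rx":0,"ry":0,"rz":9,"dx":0,"dy":0,"dz":-20,"gripper":1},
    {"rx":0,"ry":0,"rz":10,"dx":0,"dy":0,"dz":0,"gripper":1},
    {"rx":0,"ry":0,"rz":0,"dx":5,"dy":18,"dz":0,"gripper":1},
    {"rx":0,"ry":0,"rz":0,"dx":9,"dy":36,"dz":0,"gripper":1},
    {"rx":0,"ry":0,"rz":0,"dx":10,"dy":45,"dz":0,"gripper":1},
    {"rx":0,"ry":0,"rz":0,"dx":10,"dy":45,"dz":0,"gripper":1},
    {"rx":0,"ry":0,"rz":0,"dx":10,"dy":36,"dz":0,"gripper":1},
    {"rx":0,"ry":0,"rz":0,"dx":5,"dy":18,"dz":0,"gripper":1},
    {"rx":0,"ry":0,"rz":0,"dx":0,"dy":0,"dz":0,"gripper":1},
    {"rx":0,"ry":0,"rz":0,"dx":0,"dy":0,"dz":0,"gripper":1},
  ],
)

```text
clock: 12.18
tcp_pos: [0.5294, 0.0192, 0.3002]
orientation: [-0.139, -3.138, 0.001]
contact_force: [-0.0, -0.4, 0.1]
grip_width: 0.0855
gripper_force: 0.0
```

```bash
python3 - <<'E'
from h import *
o,M=st()
c=r.camera_info("wrist");im=r.grab_frame("wrist");cv2.imwrite("pics/w4r.png",im);np.save("c4.npy",c,allow_pickle=True)
z=cv2.resize(im[60:300,60:380],None,fx=2.5,fy=2.5,interpolation=cv2.INTER_CUBIC);cv2.imwrite("pics/w4.png",cv2.convertScaleAbs(z,alpha=1.8,beta=25))
m=cv2.inRange(cv2.cvtColor(im,cv2.COLOR_BGR2HSV),(3,90,50),(20,255,255));k,l,s,ce=cv2.connectedComponentsWithStats(m)
print([(s[i],ce[i]) for i in range(1,k) if s[i,4]>150])
E
```

```text
t 12.18 tcp [0.5294 0.0192 0.3002] y-az 84.94 z [-0. -0. -1.] w 0.0855 F [-0.  -0.4  0.1] gf 0.0 q [-0.39  0.17  0.28  1.82 -0.05  1.16  1.38]
[(array([  84,  156,   64,  104, 1842], dtype=int32), array([115.32084691, 202.02008686])), (array([ 226,  157,   48,   39, 1044], dtype=int32), array([250.47701149, 178.61111111])), (array([170, 283,  18,  22, 202], dtype=int32), array([179.67821782, 291.08415842])), (array([414, 369,  28,  15, 244], dtype=int32), array([427.94672131, 377.01229508]))]
```

View pics/w4.png

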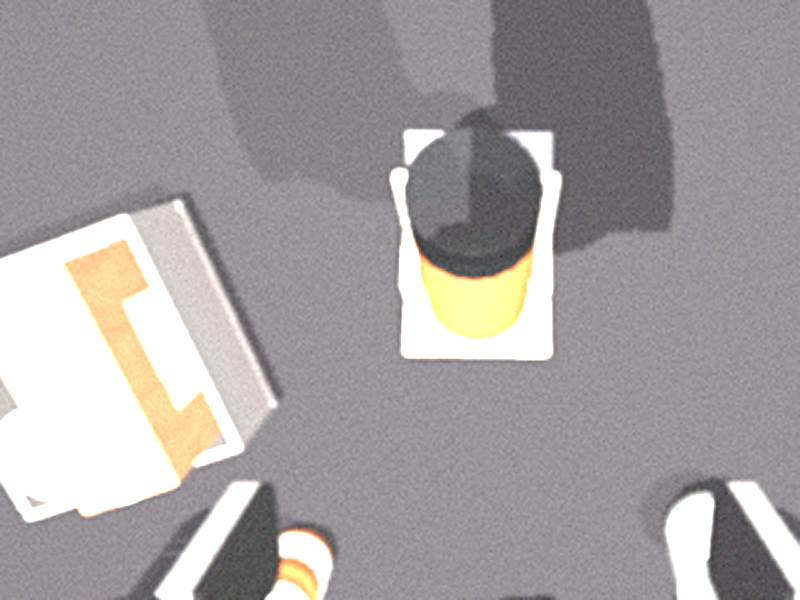

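The view shows the rest's base plate square to the image, crop corners (404,130), (553,130), (553,358) and (401,358). The bottle is centred at column ~475, with the cap top near (475,192).

```bash
python3 - <<'E'
from h import *
o,M=st();c=np.load("c4.npy",allow_pickle=True).item()
f=lambda x,y,z:plane(c,(60+x/2.5-.3,60+y/2.5-.3),z)
P=np.array([f(*u,.003) for u in[(404,130),(553,130),(553,358),(401,358)]])
e=np.roll(P,-1,0)-P;print(P.mean(0),np.linalg.norm(e,axis=1),np.degrees(np.arctan2(e[:,1],e[:,0])))
K=f(475,192,.139);print("cap",K)
L=f(409,200,.139);Rr=f(543,200,.139);print(L,Rr)
y=np.radians(-5.1);X=np.array([np.cos(y),np.sin(y),0])
ax=-X*np.sin(.6)+np.array([0,0,np.cos(.6)])
b=K-.125*ax;print("underside",b,"rest origin",b-X*.045)
g=b+.103*ax; print("tcp target",g);go(g,M,o["tcp_pos"]);print("standoff",g+.1*ax,b+.125*ax)
# orange underside edge nearest: column centre of orange
print(f(475,270,.125))
E
```

```text
t 12.22 tcp [0.5295 0.0188 0.3002] y-az 84.87 z [-0. -0. -1.] w 0.0852 F [-0.1  0.  -0.2] gf 0.0 q [-0.39  0.17  0.28  1.82 -0.05  1.16  1.38]
[0.52852517 0.00960729 0.003     ] [0.08612136 0.13901997 0.09653036 0.13918248] [ 84.8688815   -3.72784009 -95.11459607 171.98420278]
cap [0.48067227 0.0159592  0.139     ]
[ 0.48147225 -0.01150563  0.139     ] [0.48641693 0.04361191 0.139     ]
underside [0.55097316 0.00968501 0.03583305] rest origin [0.50615131 0.01368526 0.03583305]
tcp target [0.49304523 0.01485494 0.12084262]
move mm tool: [ 35.9  -7.1 179.4]
standoff [0.43680452 0.01987429 0.20337618] [0.48067227 0.0159592  0.139     ]
[0.51601241 0.01217353 0.125     ]
```

step_arm(
  moves=[
    {"rx":0,"ry":0,"rz":0,"dx":15,"dy":-2,"dz":0,"gripper":1},
    {"rx":0,"ry":0,"rz":0,"dx":20,"dy":-2,"dz":0,"gripper":1},
    {"rx":0,"ry":-8.6,"rz":0,"dx":0,"dy":0,"dz":0,"gripper":1},
    {"rx":0,"ry":-8.6,"rz":0,"dx":0,"dy":0,"dz":0,"gripper":1},
    {"rx":0,"ry":-8.6,"rz":0,"dx":0,"dy":0,"dz":0,"gripper":1},
    {"rx":0,"ry":-8.6,"rz":0,"dx":0,"dy":0,"dz":0,"gripper":1},
    {"rx":0,"ry":0,"rz":0,"dx":0,"dy":0,"dz":0,"gripper":1},
  ],
)

```text
clock: 13.1
tcp_pos: [0.4909, 0.0176, 0.2982]
orientation: [0.112, 2.542, -0.037]
contact_force: [-0.0, 0.1, -0.2]
grip_width: 0.0858
gripper_force: 0.0
```

```bash
python3 - <<'E'
from h import *
o,M=st();X=np.array([np.cos(np.radians(-5.1)),np.sin(np.radians(-5.1)),0]);ax=-X*np.sin(.6)+np.array([0,0,np.cos(.6)]);print(ax)
for d in(.1,.06,0): go(np.array([.493,.0145,.1208])+d*ax,M,o["tcp_pos"])
E
```

```text
t 13.1 tcp [0.4909 0.0176 0.2982] y-az 84.9 z [ 0.56  -0.052 -0.827] w 0.0858 F [-0.   0.1 -0.2] gf 0.0 q [-0.4  -0.2   0.07  2.31  0.51  0.53  0.78]
[-0.56240709  0.0501935   0.82533561]
move mm tool: [98.1 -2.7 48. ]
move mm tool: [98.  -2.7 88. ]
move mm tool: [ 97.8  -2.6 148. ]
```

step_arm(
  moves=[
    {"rx":0,"ry":0,"rz":0,"dx":0,"dy":-2.6,"dz":20,"gripper":1},
    {"rx":0,"ry":0,"rz":0,"dx":0,"dy":0,"dz":36,"gripper":1},
    {"rx":0,"ry":0,"rz":0,"dx":0,"dy":0,"dz":36,"gripper":1},
    {"rx":0,"ry":0,"rz":0,"dx":0,"dy":0,"dz":36,"gripper":1},
    {"rx":0,"ry":0,"rz":0,"dx":0,"dy":0,"dz":20,"gripper":1},
    {"rx":0,"ry":0,"rz":0,"dx":18,"dy":0,"dz":0,"gripper":1},
    {"rx":0,"ry":0,"rz":0,"dx":20,"dy":0,"dz":0,"gripper":1},
    {"rx":0,"ry":0,"rz":0,"dx":0,"dy":0,"dz":0,"gripper":1},
  ],
)

```text
clock: 14.1
tcp_pos: [0.5466, 0.0105, 0.1563]
orientation: [0.114, 2.54, -0.039]
contact_force: [-0.1, 0.3, 0.4]
grip_width: 0.0852
gripper_force: 0.0
```

```bash
python3 - <<'E'
from h import *
o,M=st();go(np.array([.493,.0145,.1208]),M,o["tcp_pos"])
cv2.imwrite("pics/s5.png",r.grab_frame("side"));c=r.camera_info("wrist");np.save("c5.npy",c,allow_pickle=True);cv2.imwrite("pics/w5.png",cv2.convertScaleAbs(r.grab_frame("wrist"),alpha=1.8,beta=25))
E
```

```text
t 14.1 tcp [0.5466 0.0105 0.1563] y-az 84.82 z [ 0.562 -0.053 -0.825] w 0.0852 F [-0.1  0.3  0.4] gf 0.0 q [-0.34  0.16  0.1   2.38  1.43  0.18 -0.14]
move mm tool: [64.4 -0.7 -1. ]
```

View pics/w5.png

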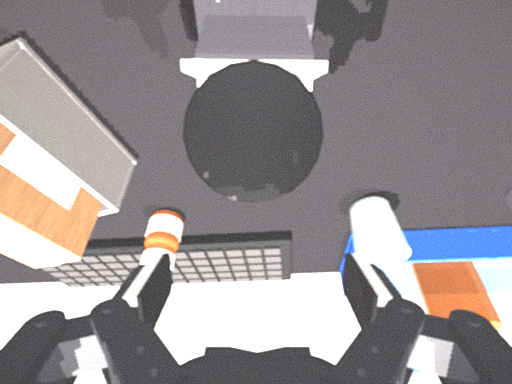

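The wrist view looks down the bottle's axis: the cap is a circle centred at (253,132), radius about 69 px, with the fingers straddling it.

```bash
python3 - <<'E'
from h import *
o,M=st();c=np.load("c5.npy",allow_pickle=True).item()
for uv in[(253,131),(185,131),(322,131),(253,63),(253,200)]:
    C,d=ray(c,uv);a=M.T@(C-o["tcp_pos"]);b=M.T@d
    print(uv,((a+b*(-.023-a[2])/b[2])*1000).round(1))
E
```

```text
t 14.2 tcp [0.5479 0.011  0.1576] y-az 84.8 z [ 0.564 -0.052 -0.824] w 0.0857 F [0.9 0.2 0.2] gf 0.0 q [-0.34  0.16  0.1   2.38  1.43  0.18 -0.14]
(253, 131) [ 70.   -1.9 -23. ]
(185, 131) [ 70.  -30.4 -23. ]
(322, 131) [ 70.   26.9 -23. ]
(253, 63) [ 96.1  -1.8 -23. ]
(253, 200) [ 39.7  -2.  -23. ]
```

step_arm(
  moves=[
    {"rx":0,"ry":0,"rz":0,"dx":8,"dy":-1,"dz":0,"gripper":1},
    {"rx":0,"ry":0,"rz":0,"dx":12,"dy":0,"dz":0,"gripper":1},
    {"rx":0,"ry":0,"rz":0,"dx":0,"dy":0,"dz":0,"gripper":1},
  ],
)

```text
clock: 14.58
tcp_pos: [0.5304, 0.0118, 0.1458]
orientation: [0.114, 2.538, -0.036]
contact_force: [0.3, 0.2, 0.2]
grip_width: 0.0854
gripper_force: 0.0
```

```bash
python3 - <<'E'
from h import *
o,M=st();go(np.array([.493,.0145,.1208]),M,o["tcp_pos"])
E
```

```text
t 14.57 tcp [0.5304 0.0118 0.1458] y-az 84.86 z [ 0.563 -0.051 -0.825] w 0.0854 F [0.3 0.2 0.2] gf 0.0 q [-0.32  0.16  0.06  2.42  1.65  0.19 -0.38]
move mm tool: [45.1 -0.7 -0.6]
```

step_arm(
  moves=[
    {"rx":0,"ry":0,"rz":0,"dx":-15,"dy":0,"dz":-10,"gripper":1},
    {"rx":0,"ry":0,"rz":0,"dx":-20,"dy":0,"dz":-20,"gripper":1},
    {"rx":0,"ry":0,"rz":0,"dx":-15,"dy":0,"dz":-20,"gripper":1},
    {"rx":0,"ry":8.8,"rz":0,"dx":0,"dy":0,"dz":0,"gripper":1},
    {"rx":0,"ry":8.8,"rz":0,"dx":0,"dy":0,"dz":0,"gripper":1},
    {"rx":0,"ry":8.8,"rz":0,"dx":0,"dy":0,"dz":0,"gripper":1},
    {"rx":0,"ry":0,"rz":0,"dx":0,"dy":0,"dz":0,"gripper":1},
    {"rx":0,"ry":0,"rz":0,"dx":0,"dy":0,"dz":0,"gripper":1},
  ],
)

```text
clock: 15.58
tcp_pos: [0.544, -0.0007, 0.205]
orientation: [0.157, 2.876, -0.064]
contact_force: [-0.8, -1.0, -0.1]
grip_width: 0.0855
gripper_force: 0.0
```

```bash
python3 - <<'E'
from h import *
o,M=st();go(np.array([.4937,.0143,.1209]),M,o["tcp_pos"])
E
```

```text
t 15.57 tcp [ 0.544  -0.0007  0.205 ] y-az 83.53 z [ 0.255 -0.058 -0.965] w 0.0855 F [-0.8 -1.  -0.1] gf 0.0 q [-0.17  0.16 -0.01  2.09  0.17  0.66  1.16]
move mm tool: [71.7 11.8 67.4]
```

step_arm(
  moves=[
    {"rx":0,"ry":3.5,"rz":-1,"dx":0,"dy":6,"dz":-5,"gripper":1},
    {"rx":0,"ry":3.5,"rz":0,"dx":0,"dy":6,"dz":-5,"gripper":1},
    {"rx":0,"ry":0,"rz":0,"dx":0,"dy":0,"dz":0,"gripper":1},
    {"rx":0,"ry":0,"rz":0,"dx":0,"dy":0,"dz":0,"gripper":1},
  ],
)

```text
clock: 16.08
tcp_pos: [0.5421, 0.0115, 0.2139]
orientation: [0.14, 3.0, -0.062]
contact_force: [-0.0, 0.6, 0.1]
grip_width: 0.0852
gripper_force: 0.0
```

```bash
python3 - <<'E'
from h import *
o,M=st();go(np.array([.4937,.0143,.1209]),M,o["tcp_pos"]);print(M.round(3))
a=np.radians(-5.1);z=np.array([np.cos(a)*np.sin(np.radians(8)),np.sin(a)*np.sin(np.radians(8)),-np.cos(np.radians(8))]);y=np.array([-np.sin(a),np.cos(a),0]);T=np.c_[np.cross(y,z),y,z]
print("turn deg",np.degrees(Ro.from_matrix(M.T@T).as_rotvec()).round(2))
E
```

```text
t 16.07 tcp [0.5421 0.0115 0.2139] y-az 84.51 z [ 0.135 -0.047 -0.99 ] w 0.0852 F [-0.   0.6  0.1] gf 0.0 q [-0.16  0.2  -0.02  1.99  0.1   0.83  1.23]
move mm tool: [60.9  1.3 85.4]
[[-0.986  0.096  0.135]
 [ 0.09   0.995 -0.047]
 [-0.139 -0.035 -0.99 ]]
turn deg [-2.01 -0.01 -0.11]
```

step_arm(
  moves=[
    {"rx":-2,"ry":0,"rz":0,"dx":0,"dy":0,"dz":0,"gripper":1},
    {"rx":0,"ry":0,"rz":0,"dx":20,"dy":-1,"dz":0,"gripper":1},
    {"rx":0,"ry":0,"rz":0,"dx":25,"dy":-0.7,"dz":0,"gripper":1},
    {"rx":0,"ry":0,"rz":0,"dx":16,"dy":0,"dz":0,"gripper":1},
    {"rx":0,"ry":0,"rz":0,"dx":0,"dy":0,"dz":20,"gripper":1},
    {"rx":0,"ry":0,"rz":0,"dx":0,"dy":0,"dz":0,"gripper":1},
  ],
)

```text
clock: 16.82
tcp_pos: [0.4844, 0.0152, 0.1853]
orientation: [0.137, 3.001, -0.01]
contact_force: [-0.0, 0.1, -0.2]
grip_width: 0.0853
gripper_force: 0.0
```

```bash
python3 - <<'E'
from h import *
o,M=st();go(np.array([.4937,.0143,.1209]),M,o["tcp_pos"])
E
```

```text
t 16.82 tcp [0.4844 0.0152 0.1853] y-az 84.78 z [ 0.136 -0.013 -0.991] w 0.0853 F [-0.   0.1 -0.2] gf 0.0 q [-0.15  0.14 -0.04  2.14  0.07  0.73  1.25]
move mm tool: [-0.4 -0.  65.1]
```

step_arm(
  grip_force=80,
  moves=[
    {"rx":0,"ry":0,"rz":0,"dx":0,"dy":0,"dz":15,"gripper":1},
    {"rx":0,"ry":0,"rz":0,"dx":0,"dy":0,"dz":20,"gripper":1},
    {"rx":0,"ry":0,"rz":0,"dx":0,"dy":0,"dz":20,"gripper":1},
    {"rx":0,"ry":0,"rz":0,"dx":0,"dy":0,"dz":10,"gripper":1},
    {"rx":0,"ry":0,"rz":0,"dx":0,"dy":0,"dz":0,"gripper":1},
    {"rx":0,"ry":0,"rz":0,"dx":0,"dy":0,"dz":0,"gripper":1},
  ],
)

```text
clock: 17.58
tcp_pos: [0.4951, 0.0147, 0.1225]
orientation: [0.137, 2.998, -0.008]
contact_force: [-0.3, 0.7, 0.5]
grip_width: 0.0853
gripper_force: 0.0
```

```bash
python3 - <<'E'
from h import *
o,M=st();go(np.array([.4937,.0143,.1209]),M,o["tcp_pos"])
E
```

```text
t 17.57 tcp [0.4951 0.0147 0.1225] y-az 84.77 z [ 0.139 -0.012 -0.99 ] w 0.0853 F [-0.3  0.7  0.5] gf 0.0 q [-0.15  0.26 -0.03  2.17  0.08  0.58  1.23]
move mm tool: [ 1.5 -0.5  1.4]
```

step_arm(
  grip_force=80,
  moves=[
    {"rx":0,"ry":0,"rz":0,"dx":0,"dy":0,"dz":0,"gripper":-1},
    {"rx":0,"ry":0,"rz":0,"dx":0,"dy":0,"dz":0,"gripper":-1},
    {"rx":0,"ry":0,"rz":0,"dx":0,"dy":0,"dz":0,"gripper":-1},
    {"rx":0,"ry":0,"rz":0,"dx":0,"dy":0,"dz":0,"gripper":-1},
    {"rx":0,"ry":0,"rz":0,"dx":0,"dy":0,"dz":0,"gripper":-1},
  ],
)

```text
clock: 18.2
tcp_pos: [0.495, 0.0144, 0.1235]
orientation: [0.137, 2.998, -0.009]
contact_force: [-6.5, -1.5, 13.8]
grip_width: 0.0561
gripper_force: 81.2
```

```bash
python3 - <<'E'
from h import *
o,M=st();X=np.array([np.cos(np.radians(-5.1)),np.sin(np.radians(-5.1)),0]);ax=-X*np.sin(.6)+np.array([0,0,np.cos(.6)])
go(o["tcp_pos"]+.05*ax,M,o["tcp_pos"])
E
```

```text
t 18.2 tcp [0.495  0.0144 0.1235] y-az 84.77 z [ 0.139 -0.012 -0.99 ] w 0.0561 F [-6.5 -1.5 13.8] gf 81.2 q [-0.15  0.25 -0.03  2.17  0.08  0.58  1.23]
move mm tool: [ 22.2  -0.  -44.8]
```

step_arm(
  moves=[
    {"rx":0,"ry":0,"rz":0,"dx":2.2,"dy":0,"dz":-4.5,"gripper":-1},
    {"rx":0,"ry":0,"rz":0,"dx":4.4,"dy":0,"dz":-9,"gripper":-1},
    {"rx":0,"ry":0,"rz":0,"dx":6.6,"dy":0,"dz":-13.5,"gripper":-1},
    {"rx":0,"ry":0,"rz":0,"dx":6.6,"dy":0,"dz":-13.5,"gripper":-1},
    {"rx":0,"ry":0,"rz":0,"dx":4.4,"dy":0,"dz":-9,"gripper":-1},
    {"rx":0,"ry":0,"rz":0,"dx":0,"dy":0,"dz":0,"gripper":-1},
  ],
)

```text
clock: 18.95
tcp_pos: [0.4638, 0.0175, 0.1685]
orientation: [0.137, 2.998, -0.008]
contact_force: [0.9, -0.6, -0.7]
grip_width: 0.0556
gripper_force: 85.4
```

```bash
python3 - <<'E'
from h import *
o,M=st()
a=r.grab_frame("side")[100:240,200:340];b=r.grab_frame("scene")[110:250,200:340]
z=cv2.resize(np.hstack([a,b]),None,fx=2.8,fy=2.8,interpolation=cv2.INTER_CUBIC);cv2.imwrite("pics/s6.png",cv2.convertScaleAbs(z,alpha=1.4,beta=15))
E
```

```text
t 18.95 tcp [0.4638 0.0175 0.1685] y-az 84.79 z [ 0.139 -0.012 -0.99 ] w 0.0556 F [ 0.9 -0.6 -0.7] gf 85.4 q [-0.16  0.13 -0.04  2.2   0.07  0.68  1.22]
```

View pics/s6.png

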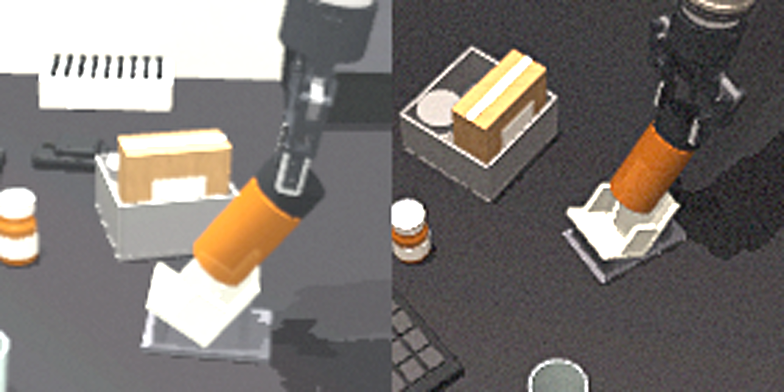

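step_arm(
  moves=[
    {"rx":0,"ry":0,"rz":0,"dx":-3,"dy":0,"dz":-20,"gripper":-1},
    {"rx":0,"ry":0,"rz":0,"dx":-5,"dy":0,"dz":-35,"gripper":-1},
    {"rx":0,"ry":0,"rz":0,"dx":-5,"dy":0,"dz":-35,"gripper":-1},
    {"rx":0,"ry":0,"rz":0,"dx":-5,"dy":0,"dz":-35,"gripper":-1},
    {"rx":0,"ry":4,"rz":0,"dx":-20,"dy":0,"dz":-20,"gripper":-1},
    {"rx":0,"ry":4,"rz":0,"dx":-30,"dy":0,"dz":0,"gripper":-1},
    {"rx":0,"ry":0,"rz":9,"dx":0,"dy":0,"dz":0,"gripper":-1},
    {"rx":0,"ry":0,"rz":9,"dx":0,"dy":0,"dz":0,"gripper":-1},
    {"rx":0,"ry":0,"rz":9,"dx":0,"dy":0,"dz":0,"gripper":-1},
    {"rx":0,"ry":0,"rz":9,"dx":0,"dy":0,"dz":0,"gripper":-1},
    {"rx":0,"ry":0,"rz":9,"dx":0,"dy":0,"dz":0,"gripper":-1},
    {"rx":0,"ry":0,"rz":9,"dx":0,"dy":0,"dz":0,"gripper":-1},
    {"rx":0,"ry":0,"rz":9,"dx":0,"dy":0,"dz":0,"gripper":-1},
    {"rx":0,"ry":0,"rz":8,"dx":0,"dy":0,"dz":0,"gripper":-1},
    {"rx":0,"ry":0,"rz":0,"dx":0,"dy":0,"dz":0,"gripper":-1},
  ],
)

```text
clock: 20.92
tcp_pos: [0.5106, 0.013, 0.3175]
orientation: [-1.936, -2.471, 0.002]
contact_force: [-0.6, 0.7, -2.7]
grip_width: 0.0552
gripper_force: 86.2
```

```bash
python3 - <<'E'
from h import *
o,M=st();print(M.round(3))
a=np.radians(14);y=np.array([np.cos(a),np.sin(a),0]);z=np.array([0,0,-1.]);T=np.c_[np.cross(y,z),y,z]
print("turn to vertical",np.degrees(Ro.from_matrix(M.T@T).as_rotvec()).round(2));go([.5444,-.2501,o["tcp_pos"][2]],T,o["tcp_pos"])
E
```

```text
t 20.93 tcp [0.5106 0.013  0.3175] y-az 13.85 z [-0.003  0.    -1.   ] w 0.0552 F [-0.6  0.7 -2.7] gf 86.2 q [-0.22  0.12  0.09  1.82 -0.01  1.2   0.11]
[[-0.239  0.971 -0.003]
 [ 0.971  0.239  0.   ]
 [ 0.001 -0.003 -1.   ]]
turn to vertical [-0.15 -0.05 -0.15]
move mm tool: [-263.4  -30.9    0. ]
```

step_arm(
  moves=[
    {"rx":0,"ry":6,"rz":0,"dx":0,"dy":0,"dz":0,"gripper":-1},
    {"rx":0,"ry":7,"rz":0,"dx":0,"dy":0,"dz":0,"gripper":-1},
    {"rx":0,"ry":7,"rz":0,"dx":0,"dy":0,"dz":0,"gripper":-1},
    {"rx":0,"ry":6.4,"rz":0,"dx":0,"dy":0,"dz":0,"gripper":-1},
    {"rx":0,"ry":0,"rz":0,"dx":0,"dy":0,"dz":0,"gripper":-1},
    {"rx":0,"ry":0,"rz":0,"dx":0,"dy":0,"dz":0,"gripper":-1},
  ],
)

```text
clock: 21.68
tcp_pos: [0.5111, 0.0135, 0.3183]
orientation: [-1.696, -2.167, -0.397]
contact_force: [-0.9, 0.4, -3.0]
grip_width: 0.0555
gripper_force: 85.7
```

```bash
cat > ax.py <<'E'
from h import *
def axis(p,tag):
    N=[];out={}
    for n in("scene","side"):
        im=r.grab_frame(n);cv2.imwrite(f"pics/{tag}_{n}.png",im);c=r.camera_info(n)
        m=cv2.inRange(cv2.cvtColor(im,cv2.COLOR_BGR2HSV),(5,185,50),(16,255,255))
        m=cv2.morphologyEx(m,cv2.MORPH_OPEN,np.ones((3,3)))
        k,l,s,ce=cv2.connectedComponentsWithStats(m)
        q=proj(c,[p])[0];i=min([i for i in range(1,k) if s[i,4]>100],key=lambda i:np.linalg.norm(ce[i]-q))
        print(n,q.round(0),s[i],ce[i].round(1))
        L=[];Rr=[];y0,h=s[i,1],s[i,3]
        for y in range(y0+int(.3*h),y0+int(.75*h)):
            x=np.nonzero(l[y]==i)[0];L.append((x.min(),y));Rr.append((x.max(),y))
        for e in(L,Rr):
            f=np.polyfit([v[1] for v in e],[v[0] for v in e],1)
            A,B=(np.polyval(f,e[0][1]),e[0][1]),(np.polyval(f,e[-1][1]),e[-1][1])
            nn=np.cross(ray(c,A)[1],ray(c,B)[1]);N.append(nn/np.linalg.norm(nn));print(" slope",f[0].round(3))
        u=proj(c,[p,p-[0,0,.06]]);print(" vertical slope",((u[1]-u[0])[0]/(u[1]-u[0])[1]).round(3))
    a=np.linalg.svd(np.array(N))[2][-1];a*=np.sign(a[2]);return a
E
python3 - <<'E'
from ax import *
o,M=st();a=axis(o["tcp_pos"]-[0,0,.05],"a7");print("axis",a.round(3),"in tool",(M.T@a).round(3),"tilt along box y deg",np.degrees(np.arctan2(a@[-.242,.97,0],a[2])).round(1),"x",np.degrees(np.arctan2(a@[.97,.242,0],a[2])).round(1))
E
```

```text
t 21.68 tcp [0.5111 0.0135 0.3183] y-az 13.9 z [-0.107  0.431 -0.896] w 0.0555 F [-0.9  0.4 -3. ] gf 85.7 q [ 0.    0.24  0.14  1.77 -0.47  1.35  0.54]
scene [291. 141.] [282 138  21  23 303] [291.9 149.3]
 slope -0.3
 slope -0.1
 vertical slope -0.098
side [285. 128.] [274 117  24  37 670] [285.8 137. ]
 slope -0.088
 slope -0.088
 vertical slope -0.07
axis [-0.001  0.082  0.997] in tool [ 0.514  0.018 -0.858] tilt along box y deg 4.6 x 1.1
```

```bash
cat > ax2.py <<'E'
from h import *
def axis2(tag,boxes):
    N=[]
    for n,(x0,x1,y0,y1) in boxes.items():
        im=cv2.imread(f"pics/{tag}_{n}.png").astype(float);c=r.camera_info(n)
        g=cv2.GaussianBlur(im[...,2]-im[...,0],(0,0),.7);xm=(x0+x1)//2
        L=[];Rr=[]
        for y in range(y0,y1):
            row=g[y];hi=np.median(row[xm-4:xm+5])
            for lst,rng,stp in((L,range(xm,x0-8,-1),-1),(Rr,range(xm,x1+8),1)):
                th=(hi+0)/2
                for x in rng:
                    if row[x+stp]<th<=row[x]: lst.append((x+stp*(row[x]-th)/(row[x]-row[x+stp]),y));break
        for e in(L,Rr):
            e=np.array(e);f=np.polyfit(e[:,1],e[:,0],1);A=(np.polyval(f,y0),y0);B=(np.polyval(f,y1),y1)
            nn=np.cross(ray(c,A)[1],ray(c,B)[1]);N.append(nn/np.linalg.norm(nn));print(n,f.round(3),np.std(e[:,0]-np.polyval(f,e[:,1])).round(2),len(e))
    a=np.linalg.svd(np.array(N))[2][-1];a*=np.sign(a[2])
    print("axis",a.round(3),"lean box y",np.degrees(np.arctan2(a@[-.242,.97,0],a[2])).round(1),"box x",np.degrees(np.arctan2(a@[.97,.242,0],a[2])).round(1))
E
python3 - <<'E'
from ax2 import *
for d in(0,2):
  axis2("a7",{"scene":(282,303,139+d,152),"side":(274,298,119+d,146)})
E
```

```text
scene [-3.90000e-02  2.87639e+02] 0.23 13
scene [-1.38000e-01  3.22309e+02] 0.19 13
side [-4.70000e-02  2.79737e+02] 0.06 27
side [-7.40000e-02  3.07586e+02] 0.05 27
axis [0.012 0.    1.   ] lean box y -0.1 box x 0.7
scene [-7.40000e-02  2.92755e+02] 0.07 11
scene [-1.13000e-01  3.18574e+02] 0.08 11
side [-4.70000e-02  2.79792e+02] 0.06 25
side [-7.40000e-02  3.07668e+02] 0.05 25
axis [0.01  0.002 1.   ] lean box y -0.0 box x 0.6
```

```bash
python3 - <<'E'
from h import *
o,M=st()
N=[];d=[]
for n,u,v in(("scene",(292.0,146),(291.1,156)),("side",(285.65,132),(285.05,142))):
    c=r.camera_info(n);C,a=ray(c,u);_,b=ray(c,u);nn=np.cross(a,[0,0,1]);nn/=np.linalg.norm(nn);N.append(nn);d.append(nn@C)
A=np.array(N)[:,:2];xy=np.linalg.solve(A,d);print("axis xy",xy.round(4),"rel tcp in box frame mm",((np.array([[.97,.242],[-.242,.97]])@(xy-o["tcp_pos"][:2]))*1000).round(1))
# bottom: expected lowest silhouette for bottom at tcp-.104
for n in("scene","side"):
    c=r.camera_info(n);im=cv2.imread(f"pics/a7_{n}.png").astype(float);g=im[...,2]-im[...,0]
    x=292 if n=="scene" else 285
    t=np.linspace(0,6.28,60)
    for h in(.1,.104,.108):
        p=proj(c,np.c_[xy[0]+.03*np.cos(t),xy[1]+.03*np.sin(t),np.full(60,o["tcp_pos"][2]-h)]);print(n,h,p[:,1].max().round(1))
    print(g[{"scene":slice(150,170),"side":slice(144,162)}[n],x-1:x+2].mean(1).round(0))
E
```

```text
t 21.77 tcp [0.5111 0.0142 0.3189] y-az 13.95 z [-0.107  0.431 -0.896] w 0.0555 F [-0.1  0.4 -3.3] gf 85.7 q [ 0.    0.24  0.14  1.77 -0.47  1.35  0.54]
axis xy [0.5091 0.018 ] rel tcp in box frame mm [-1.   4.2]
scene 0.1 160.4
scene 0.104 161.2
scene 0.108 162.1
[58. 64. 63. 65. 63. 63. 60. 61. 62. 63. 69. -1. -3.  1.  4.  0.  3.  1.
  3. -1.]
side 0.1 152.5
side 0.104 154.0
side 0.108 155.6
[102. 102. 101. 102. 101. 104. 101. 101. 102.  94.  38.  -2.  -2.  -1.
  -2.  -2.  -3.  -1.]
```

step_arm(
  moves=[
    {"rx":0,"ry":0,"rz":0,"dx":-12,"dy":-1.5,"dz":-6,"gripper":-1},
    {"rx":0,"ry":0,"rz":0,"dx":-24,"dy":-3,"dz":-12,"gripper":-1},
    {"rx":0,"ry":0,"rz":0,"dx":-24,"dy":-3,"dz":-12,"gripper":-1},
    {"rx":0,"ry":0,"rz":0,"dx":-24,"dy":-3,"dz":-12,"gripper":-1},
    {"rx":0,"ry":0,"rz":0,"dx":-24,"dy":-3,"dz":-12,"gripper":-1},
    {"rx":0,"ry":0,"rz":0,"dx":-24,"dy":-3,"dz":-12,"gripper":-1},
    {"rx":0,"ry":0,"rz":0,"dx":-24,"dy":-3,"dz":-12,"gripper":-1},
    {"rx":0,"ry":0,"rz":0,"dx":-24,"dy":-3,"dz":-12,"gripper":-1},
    {"rx":0,"ry":0,"rz":0,"dx":-24,"dy":-3,"dz":-12,"gripper":-1},
    {"rx":0,"ry":0,"rz":0,"dx":-24,"dy":-3,"dz":-12,"gripper":-1},
    {"rx":0,"ry":0,"rz":0,"dx":-12.5,"dy":-2,"dz":-6,"gripper":-1},
    {"rx":0,"ry":0,"rz":0,"dx":0,"dy":0,"dz":0,"gripper":-1},
    {"rx":0,"ry":0,"rz":0,"dx":0,"dy":0,"dz":0,"gripper":-1},
  ],
)

```text
clock: 23.4
tcp_pos: [0.5457, -0.2542, 0.319]
orientation: [-1.696, -2.165, -0.399]
contact_force: [0.3, 1.3, -2.8]
grip_width: 0.0558
gripper_force: 85.8
```

```bash
python3 - <<'E'
from h import *
o,M=st();print(M.round(3)[2])
for z in(.22,.112,.109): go([.5464,-.2539,z],M,o["tcp_pos"])
for n in("scene","side"): cv2.imwrite(f"pics/b8_{n}.png",r.grab_frame(n))
a=cv2.imread("pics/b8_side.png")[60:220,190:330];b=cv2.imread("pics/b8_scene.png")[70:230,180:320]
z=cv2.resize(np.hstack([a,b]),None,fx=2.8,fy=2.8,interpolation=cv2.INTER_CUBIC);cv2.imwrite("pics/s8.png",cv2.convertScaleAbs(z,alpha=1.4,beta=15))
E
```

```text
t 23.4 tcp [ 0.5457 -0.2542  0.319 ] y-az 13.85 z [-0.107  0.433 -0.895] w 0.0558 F [ 0.3  1.3 -2.8] gf 85.8 q [ 0.33  0.5   0.28  1.42 -0.43  1.61  0.91]
[ 0.446  0.    -0.895]
move mm tool: [-44.1   0.7  88.7]
move mm tool: [-92.2   0.7 185.3]
move mm tool: [-93.6   0.7 188. ]
```

step_arm(
  moves=[
    {"rx":0,"ry":0,"rz":0,"dx":-7,"dy":0.7,"dz":14,"gripper":-1},
    {"rx":0,"ry":0,"rz":0,"dx":-13.5,"dy":0,"dz":27,"gripper":-1},
    {"rx":0,"ry":0,"rz":0,"dx":-13.5,"dy":0,"dz":27,"gripper":-1},
    {"rx":0,"ry":0,"rz":0,"dx":-13.5,"dy":0,"dz":27,"gripper":-1},
    {"rx":0,"ry":0,"rz":0,"dx":-9,"dy":0,"dz":18,"gripper":-1},
    {"rx":0,"ry":0,"rz":0,"dx":-5,"dy":0,"dz":10,"gripper":-1},
    {"rx":0,"ry":0,"rz":0,"dx":0,"dy":0,"dz":0,"gripper":-1},
    {"rx":0,"ry":0,"rz":0,"dx":0,"dy":0,"dz":0,"gripper":-1},
  ],
)

```text
clock: 24.5
tcp_pos: [0.5468, -0.2559, 0.1824]
orientation: [-1.699, -2.166, -0.399]
contact_force: [0.7, 0.1, -2.8]
grip_width: 0.0558
gripper_force: 85.7
```

```bash
python3 - <<'E'
from h import *
o,M=st()
for z in(.112,.109): go([.5464,-.2539,z],M,o["tcp_pos"])
for n in("scene","side"): cv2.imwrite(f"pics/b9_{n}.png",r.grab_frame(n))
a=cv2.imread("pics/b9_side.png")[80:220,200:300];b=cv2.imread("pics/b9_scene.png")[90:230,180:280]
z=cv2.resize(np.hstack([a,b]),None,fx=4,fy=4,interpolation=cv2.INTER_CUBIC);cv2.imwrite("pics/s9.png",cv2.convertScaleAbs(z,alpha=1.4,beta=15))
E
```

```text
t 24.5 tcp [ 0.5468 -0.2559  0.1824] y-az 13.77 z [-0.105  0.432 -0.896] w 0.0558 F [ 0.7  0.1 -2.8] gf 85.7 q [ 0.34  0.61  0.26  1.55 -0.46  1.38  1.  ]
move mm tool: [-29.5  -0.   64. ]
move mm tool: [-30.8  -0.   66.7]
```

View pics/s9.png

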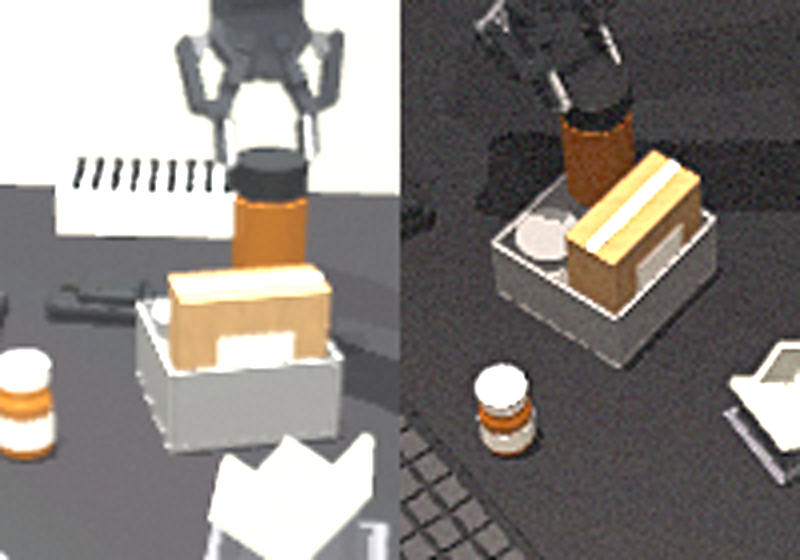

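Both views show the bottle hanging upright over the free corner (side view crop column ~270), with the carton seated in the +y half and the tub clear.

step_arm(
  moves=[
    {"rx":0,"ry":0,"rz":0,"dx":-4,"dy":0,"dz":10,"gripper":-1},
    {"rx":0,"ry":0,"rz":0,"dx":-7,"dy":0,"dz":15,"gripper":-1},
    {"rx":0,"ry":0,"rz":0,"dx":-7,"dy":0,"dz":15,"gripper":-1},
    {"rx":0,"ry":0,"rz":0,"dx":-6,"dy":0,"dz":12,"gripper":-1},
    {"rx":0,"ry":0,"rz":0,"dx":-3,"dy":0,"dz":6.5,"gripper":-1},
    {"rx":0,"ry":0,"rz":0,"dx":-1.5,"dy":0,"dz":3,"gripper":-1},
    {"rx":0,"ry":0,"rz":0,"dx":0,"dy":0,"dz":0,"gripper":-1},
  ],
)

```text
clock: 25.48
tcp_pos: [0.5457, -0.2538, 0.1136]
orientation: [-1.698, -2.164, -0.398]
contact_force: [0.3, -0.4, -3.3]
grip_width: 0.056
gripper_force: 85.8
```

```bash
python3 - <<'E'
from h import *
o,M=st()
for z in(.112,.109): go([.5464,-.2539,z],M,o["tcp_pos"])
E
```

```text
t 25.48 tcp [ 0.5457 -0.2538  0.1136] y-az 13.77 z [-0.106  0.432 -0.895] w 0.056 F [ 0.3 -0.4 -3.3] gf 85.8 q [ 0.35  0.68  0.24  1.6  -0.49  1.27  1.05]
move mm tool: [-0.9  0.6  1.3]
move mm tool: [-2.3  0.6  4. ]
```

step_arm(
  moves=[
    {"rx":0,"ry":0,"rz":0,"dx":-0.7,"dy":0,"dz":1.4,"gripper":-1},
    {"rx":0,"ry":0,"rz":0,"dx":-0.7,"dy":0,"dz":1.4,"gripper":-1},
    {"rx":0,"ry":0,"rz":0,"dx":0,"dy":0,"dz":0,"gripper":-1},
  ],
)

```text
clock: 25.85
tcp_pos: [0.5458, -0.2537, 0.1105]
orientation: [-1.698, -2.164, -0.399]
contact_force: [-0.2, -0.3, -2.7]
grip_width: 0.0557
gripper_force: 85.8
```

step_arm(
  moves=[
    {"rx":0,"ry":0,"rz":0,"dx":-0.4,"dy":0,"dz":0.9,"gripper":-1},
    {"rx":0,"ry":0,"rz":0,"dx":0,"dy":0,"dz":0,"gripper":-1},
  ],
)

```text
clock: 26.1
tcp_pos: [0.5459, -0.2537, 0.1099]
orientation: [-1.698, -2.164, -0.399]
contact_force: [-1.4, -0.4, 1.3]
grip_width: 0.0557
gripper_force: 86.0
```

step_arm(
  moves=[
    {"rx":0,"ry":0,"rz":0,"dx":-0.3,"dy":0,"dz":0.6,"gripper":-1},
    {"rx":0,"ry":0,"rz":0,"dx":0,"dy":0,"dz":0,"gripper":-1},
  ],
)

```text
clock: 26.35
tcp_pos: [0.5458, -0.2537, 0.1098]
orientation: [-1.698, -2.164, -0.399]
contact_force: [-1.7, 0.5, 5.4]
grip_width: 0.0556
gripper_force: 86.3
```

step_arm(
  grip_force=20,
  moves=[
    {"rx":0,"ry":0,"rz":0,"dx":0,"dy":0,"dz":0,"gripper":-1},
    {"rx":0,"ry":0,"rz":0,"dx":0,"dy":0,"dz":0,"gripper":-1},
    {"rx":0,"ry":0,"rz":0,"dx":0,"dy":0,"dz":0,"gripper":-1},
  ],
)

```text
clock: 26.72
tcp_pos: [0.5459, -0.2537, 0.1099]
orientation: [-1.698, -2.164, -0.399]
contact_force: [-2.3, -0.5, 5.7]
grip_width: 0.0555
gripper_force: 86.3
```

step_arm(
  moves=[
    {"rx":0,"ry":0,"rz":0,"dx":0,"dy":0,"dz":0,"gripper":0.6},
    {"rx":0,"ry":0,"rz":0,"dx":0,"dy":0,"dz":0,"gripper":1},
    {"rx":0,"ry":0,"rz":0,"dx":0,"dy":0,"dz":0,"gripper":1},
    {"rx":0,"ry":0,"rz":0,"dx":0,"dy":0,"dz":0,"gripper":1},
    {"rx":0,"ry":0,"rz":0,"dx":0,"dy":0,"dz":0,"gripper":1},
  ],
)

```text
clock: 27.35
tcp_pos: [0.5458, -0.2536, 0.1088]
orientation: [-1.698, -2.164, -0.399]
contact_force: [0.2, 0.4, -0.2]
grip_width: 0.0854
gripper_force: 0.0
```

```bash
python3 - <<'E'
from h import *
o,M=st()
E
```

```text
t 27.35 tcp [ 0.5458 -0.2536  0.1088] y-az 13.77 z [-0.106  0.432 -0.895] w 0.0854 F [ 0.2  0.4 -0.2] gf 0.0 q [ 0.35  0.69  0.24  1.6  -0.49  1.26  1.05]
```

step_arm(
  moves=[
    {"rx":0,"ry":0,"rz":0,"dx":0,"dy":0,"dz":-10,"gripper":1},
    {"rx":0,"ry":0,"rz":0,"dx":0,"dy":0,"dz":-20,"gripper":1},
    {"rx":0,"ry":0,"rz":0,"dx":0,"dy":0,"dz":-30,"gripper":1},
    {"rx":0,"ry":0,"rz":0,"dx":0,"dy":0,"dz":-30,"gripper":1},
    {"rx":0,"ry":0,"rz":0,"dx":15,"dy":0,"dz":-30,"gripper":1},
    {"rx":0,"ry":0,"rz":0,"dx":20,"dy":0,"dz":-30,"gripper":1},
    {"rx":0,"ry":0,"rz":0,"dx":0,"dy":0,"dz":-10,"gripper":1},
    {"rx":0,"ry":0,"rz":0,"dx":0,"dy":0,"dz":0,"gripper":1},
  ],
)

```text
clock: 28.35
tcp_pos: [0.5553, -0.2933, 0.268]
orientation: [-1.7, -2.165, -0.398]
contact_force: [0.2, 0.4, -0.6]
grip_width: 0.0854
gripper_force: 0.0
```

```bash
python3 - <<'E'
from ax2 import *
o,M=st()
for n in("scene","side"):
    c=r.camera_info(n);im=r.grab_frame(n);cv2.imwrite(f"pics/f_{n}.png",im)
    m=cv2.inRange(cv2.cvtColor(im,cv2.COLOR_BGR2HSV),(5,150,40),(16,255,255));k,l,s,ce=cv2.connectedComponentsWithStats(m)
    q=proj(c,[[.544,-.25,.08]])[0];print(n,q.round(0),[(s[i].tolist()) for i in range(1,k) if s[i,4]>60 and np.linalg.norm(ce[i]-q)<40])
    # predicted silhouettes: bottle top rim ellipse z=.13, orange/cap; carton top corners
    a=np.radians(14);B=lambda x,y,z:np.r_[np.array([[np.cos(a),-np.sin(a)],[np.sin(a),np.cos(a)]])@[x,y]+[.5672,-.2135],z]
    print(" carton top pred",proj(c,[B(sx*.059+.0015,.0328+sy*.026,.125) for sx,sy in((-1,-1),(1,-1),(1,1),(-1,1))]).round(1).tolist())
    print(" cap top centre pred",proj(c,[B(-.031,-.030,.130)]).round(1),"r px",(np.linalg.norm(np.subtract(*proj(c,[B(-.031,-.03,.13),B(-.001,-.03,.13)])))).round(1))
    m=cv2.inRange(cv2.cvtColor(im,cv2.COLOR_BGR2HSV),(5,60,120),(25,190,255));k,l,s,ce=cv2.connectedComponentsWithStats(m)
    print(" carton comp",[s[i].tolist() for i in range(1,k) if s[i,4]>200 and np.linalg.norm(ce[i]-q)<50])
E
```

```text
t 28.35 tcp [ 0.5553 -0.2933  0.268 ] y-az 13.73 z [-0.105  0.431 -0.896] w 0.0854 F [ 0.2  0.4 -0.6] gf 0.0 q [ 0.37  0.58  0.28  1.39 -0.44  1.56  0.97]
scene [230. 135.] [[222, 129, 29, 28, 167]]
 carton top pred [[242.9, 126.9], [220.4, 148.4], [232.9, 156.0], [255.1, 134.0]]
 cap top centre pred [[229.3 125.6]] r px 7.8
 carton comp []
side [266. 155.] []
 carton top pred [[277.8, 145.7], [241.7, 148.3], [245.2, 155.0], [282.7, 152.2]]
 cap top centre pred [[266.9 140.6]] r px 8.9
 carton comp [[242, 146, 41, 27, 725]]
```

```bash
python3 - <<'E'
from h import *
a=cv2.imread("pics/f_side.png");b=cv2.imread("pics/f_scene.png")
g=a.max(2);print("side rows 128-148, cols 252-282 step2")
for y in range(130,150): print(y,g[y,250:286:2])
d=(b[...,2].astype(int)-b[...,0]);print("scene R-B")
for y in range(124,152,2): print(y,d[y,214:250:2],b.max(2)[y,214:250:2])
E
```

```text
side rows 128-148, cols 252-282 step2
130 [196 199 202 202 209 231  71  71  72  72  71  70  71  72  70  72  72  70]
131 [198 199 198 197 197 197  70  71  72  71  70  71  71  72  71  72  70  71]
132 [197 198 197 197 198 200  69  72  71  70  72  72  72  70  73  72  73  72]
133 [197 198 197 197 197 199  66  69  70  72  71  72  72  72  72  71  72  72]
134 [197 197 197 198 198 197  65  72  72  72  72  71  72  72  70  71  70  71]
135 [198 198 198 197 198 197  65  72  74  72  72  72  71  71  72  73  71  73]
136 [198 197 198 197 197 196  66  71  72  72  72  71  72  71  73  71  72  71]
137 [196 197 197 196 197 191  66  72  71  72  74  70  74  71  73  72  72  72]
138 [189 192 192 192 192 167  68  72  73  71  71  67  71  72  71  71  71  71]
139 [117 152 149 151 154 111  72  72  73  72  70  72  71  71  71  68  69  71]
140 [72 72 71 69 70 73 72 71 71 70 72 71 73 71 69 72 72 71]
141 [71 72 72 70 64 71 71 71 72 72 71 71 72 67 63 70 72 72]
142 [71 72 72 72 55 68 70 71 73 71 71 70 71 61 64 65 64 71]
143 [73 72 70 72 54 47 68 70 71 71 72 71 66 48 64 64 66 63]
144 [72 72 71 72 54 38 48 56 66 63 64 59 3
[... 1773 characters left out ...]
9 130 127 141  33] [112 151 147  88  53  63  65 254 227 224 226 255 255 221 225 226 243  65]
144 [ 19  17  18  16  14  46 146 131 132 117  -3  -4 146 131 132 139  29  49] [166 162 163 162 167  62 255 230 225 225 255 255 226 227 228 245  58  77]
146 [ 18  18  18  16  11 150 130 135 120  -1  -4 147 134 131 144  34  48  40] [161 164 162 158 157 247 228 229 229 255 255 228 229 232 247  60  74  79]
148 [ 17  15  17   7 149 130 131 118  -1  -4 149 130 130 138  31  45  44  20] [162 159 159 156 255 231 226 225 255 255 225 224 231 243  60  73  82 146]
150 [ 22  19  16  10  44 142 121  -1  -4 144 129 129 141  35  43  44  18  16] [166 160 160 166  60 247 225 255 255 224 222 227 237  61  72  78 138 114]
```

```bash
python3 -c "
from bench import r
print(r.hand_in())"
```

```text
the job is handed in; nothing more can be done
None
```

I put the carton and the bottle in the box beside the tub, both upright and set down to the floor rather than dropped, and handed the job in at about 28.5 s. The final camera check put the bottle's cap where it should be; I made no separate final check of the tub or the other bench items, and the hand-in returned no verdict.

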